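Return two pickers' cutters and markers to the tool-control tray

ROBOT

A 7-joint arm with a two-finger parallel gripper is mounted at the origin on the work surface; the furniture and walls round the work are solid. World frame = base frame: x ahead of the robot, y to its left, z up, the work surface at z = 0. Lengths are in m, angles in rad, forces in N, time in s.
With the tool pointing down it reaches from about 0.4 to 0.85 m from the base axis. Payload 10.4 kg.
Tool frame: the origin (TCP) lies at the very end of the fingers, on their centre line; the grasp point (between the pads) lies 19 mm behind it; z points along the fingers, y is the line along which they close (so a half turn about z gives the same grasp; the last joint's range is limited). The gripper opens to 87 mm and grips with 3 to 60 N. Pads are 19 mm wide; open, the fingers measure 117 mm over their backs; the gripper's body (75 mm by 190 mm) begins 51 mm behind the grasp point.
Start: joints at [1.321, 0.332, -0.065, 1.46, 0.022, 1.35, -0.088], TCP at [0.141, -0.609, 0.223] pointing down, gripper open.
Joint ranges: [-2.6, 2.6], [-0.5, 2.12], [-1.47, 1.34], [0.16, 2.42], [-1.27, 4.41], [0.06, 2.06], [-2.6, 2.6]. Speed limits (rad/s): [2.22, 2.22, 2.79, 2.79, 3.14, 3.14, 3.14].

INTERFACE

Orientations are given as a unit quaternion [x, y, z, w].
In Python, from bench import * gives the robot as it stands.
- The arm moves only by the tool step_arm, never from a script. Its arguments are lists of equal length, an entry for each row: "delta_pos": the shift along the world's x, y, z in units of 25 mm (1.0 is 25 mm), a list of three; "turn": the turn about the world's z in units of 0.12 rad (1.0 is 0.12 rad). In form: {"delta_pos": [[tx, ty, tz], ...], "turn": [turn, ...]}. A call has 1 to 12 rows; each row shifts and turns the commanded pose from where the row before left it; what a row does not reach is not made up. A row lasts 1/10 s, in which the tool goes at most 50 mm and 8.59 degrees, less where a joint would pass 70% of its speed; a pose out of reach is approached as far as the arm can. A call with a number of a shift or a turn outside -1 to 1 is refused whole. A call with a gripper value outside its range is refused whole. "grip" is the closure, from 0 (fully open) to 1 (shut), set as the call begins (left out, the last holds). The fingers move at their own pace and stop on an object; "newtons" is the grip in N (left out, the last holds). Time passes only in rows, so rows that do not move let the fingers close. It gives the time, the measured TCP pose, the force, the opening and the grip force at its end, in the units of the state.
- read_state(): the state, without advancing time (a new reading comes with each control period).
- camera(name): name is "scene" or "top"; returns a dict with "image" (400x640x3 uint8, red, green, blue), "z_map" (400x640 float32, m along the optical axis (not along the pixel's ray), 0 where there is no reading), "mtx" (3x3 intrinsics, pixels), "dist" ([k1, k2, p1, p2, k3] as OpenCV has them; the pictures are not rectified), "view" (4x4, takes a point from world to camera coordinates). Camera axes: x right, y up, looking along -z (the intrinsics and any distortion apply to the point x, -y, -z); pixel columns grow to the right and rows downward; lengths in m; the calibration is good to about 2 mm. A picture is of the moment at which its call begins.
- close_job(): hands the job in; it is judged then, once.
The state is a dict: "time": time; "joint_positions": joint angles; "joint_vel": joint speeds; "joint_torque": joint torques, N m; "ee_pos": TCP position; "eef_rot": TCP orientation; "ft_force": force on the tool from outside, world axes, zero at the start; "torque": the same for the moment, N m; "width": finger opening in m; "grip_force": force on a finger pad.
Only numpy, scipy, OpenCV 4.12 (cv2) and the standard library are available. Lean on these libraries where they do the work, as an engineer would, in place of code of your own. Each camera call takes 0.05 s, during which the arm holds its last target. There are 200 camera calls.

TASK

The red and the blue picker have finished their shift: lay their yellow bow cutters (red or blue tape round the bow) and their red- and blue-capped markers back in the foam of the grey tool tray, each fully home in the cut-out of its own shape whose floor shows its own colour. The black picker is still at work, so leave the black-taped cutter and the black-capped marker where they lie.

Things in the scene. Friction and masses are not known exactly. Their poses are not given: they have to be found in the camera images.
- red_cutter_grip (a point): Yellow bow cutter with red tape round its bow (to be put away), 70x186x17 mm, lying flat: a thick D-shaped bow, thin blade across its mouth. Point: centre of the bow at its balance, 8.5 mm up, where to pinch; there the bow is 18 mm thick, free of tape, and runs along y (+y to the fat rounded end, 85 mm away; slim tail 98 mm away at -y). +x: across the bow into the D; blade 48 mm away.
- red_marker_mid (a point): White felt marker with a red cap to be put away, 19x132x20 mm, lying flat. This point is its centre, 10 mm above what it lies on; y runs along the marker, x is level across it.
- blue_cutter_grip (a point): Yellow bow cutter with blue tape round its bow (to be put away), 70x186x17 mm, lying flat: a thick D-shaped bow, thin blade across its mouth. Point: centre of the bow at its balance, 8.5 mm up, where to pinch; there the bow is 18 mm thick, free of tape, and runs along y (+y to the fat rounded end, 85 mm away; slim tail 98 mm away at -y). +x: across the bow into the D; blade 48 mm away.
- blue_marker_mid (a point): White felt marker with a blue cap to be put away, 19x132x20 mm, lying flat. This point is its centre, 10 mm above what it lies on; y runs along the marker, x is level across it.
- red_cutter_pocket_grip (a point): D-shaped cut-out with red floor in a dark foam insert (fixed) of the grey tray; 5 mm larger all round than the cutter, 12 mm deep, edge bevelled 4 mm. Foam top 33 mm, floor 21 mm above the table. Point and x, y: where the cutter's point and axes come when it is home (no half turn). Finger notch to the floor, 42 mm wide along y: 36 mm free at -x of the point; at +x the D is open.
- red_marker_pocket_mid (a point): Straight cut-out for a marker with red floor in a dark foam insert (fixed) of the grey tray: 142 mm along y, 29 mm wide, 12 mm deep, edge bevelled 4 mm. Foam top 33 mm, floor 21 mm above the table. Point: where the marker's centre comes when home (10 mm above the floor), cap at either end. Finger notch across the middle down to the floor: 42 mm wide along y, 32 mm to each side.
- blue_cutter_pocket_grip (a point): D-shaped cut-out with blue floor in a dark foam insert (fixed) of the grey tray; 5 mm larger all round than the cutter, 12 mm deep, edge bevelled 4 mm. Foam top 33 mm, floor 21 mm above the table. Point and x, y: where the cutter's point and axes come when it is home (no half turn). Finger notch to the floor, 42 mm wide along y: 36 mm free at -x of the point; at +x the D is open.
- blue_marker_pocket_mid (a point): Straight cut-out for a marker with blue floor in a dark foam insert (fixed) of the grey tray: 142 mm along y, 29 mm wide, 12 mm deep, edge bevelled 4 mm. Foam top 33 mm, floor 21 mm above the table. Point: where the marker's centre comes when home (10 mm above the floor), cap at either end. Finger notch across the middle down to the floor: 42 mm wide along y, 32 mm to each side.
- black_cutter_grip (a point): Yellow bow cutter with black tape round its bow (that stays where it is), 70x186x17 mm, lying flat: a thick D-shaped bow, thin blade across its mouth. Point: centre of the bow at its balance, 8.5 mm up, where to pinch; there the bow is 18 mm thick, free of tape, and runs along y (+y to the fat rounded end, 85 mm away; slim tail 98 mm away at -y). +x: across the bow into the D; blade 48 mm away.
- black_marker_mid (a point): White felt marker with a black cap that stays where it is, 19x132x20 mm, lying flat. This point is its centre, 10 mm above what it lies on; y runs along the marker, x is level across it.

How it is judged:
By the outcome, as a careful person would: the job done as asked, in the order asked, and still so for the second after the job is handed in, with the robot touching nothing.
It also fails if it takes over 109 s, if anything falls off the work surface, if the arm or the gripper's body presses on something with over 40 N, if the wrist force passes 120 N, or if a joint passes its speed limit or range.

## Working session

There is one attempt and no reset: what is moved stays moved. The work goes in short steps, Python scripts to look and compute and a tool call to move; the robot and the scene stay as the last step left them, time stands still between calls to the robot, and variables do not carry over. Pictures are saved under pics/ and viewed, at most 14 in all, crops included, and the job is handed in when it is done.

Besides the shell and the picture viewer there is one more tool, called after "Call:" by a JSON object that holds its "method" and its "body", one argument or row to a line. step_arm: Moves the arm, as the interface text tells. Shifts and turns lie within -1 to 1; 1 stands for 25 mm of shift or 0.12 rad of turn. Its arguments: {"type":"object","properties":{"delta_pos":{"type":"array"},"turn":{"type":"array"},"grip":{"type":"number"},"newtons":{"type":"number"}},"required":["delta_pos","turn"]}

```bash
mkdir -p pics; python3 - <<'E'
from bench import *
import cv2,numpy as np
s=read_state();print(s)
for n in("top","scene"):
    c=camera(n);cv2.imwrite(f"pics/{n}0.png",c["image"][:,:,::-1]);print(n,c["mtx"],c["dist"],c["view"])
    np.savez(f"{n}0.npz",**{k:np.array(v) for k,v in c.items()})
E
```

```text
{'time': 0.0, 'joint_positions': array([ 1.32139963,  0.33285557, -0.06468489,  1.46095911,  0.02159717,
        1.3498957 , -0.08851212]), 'joint_vel': array([-0.0004077 , -0.00014617,  0.00036268,  0.00061583, -0.00146729,
       -0.00052627,  0.00076312]), 'joint_torque': array([-7.56738191e-04, -6.23245811e+01,  2.45333748e-02, -3.89902675e+01,
       -6.12583570e-02,  3.96425917e-02,  1.50664137e-04]), 'ee_pos': array([ 0.14043304, -0.60861387,  0.22175559]), 'eef_rot': array([ 9.93577363e-01,  1.13152627e-01, -1.14769102e-04, -7.01904386e-04]), 'ft_force': array([0.50482962, 0.70225055, 0.60939909]), 'torque': array([ 0.01875641, -0.02512861,  0.02682847]), 'grip_force': 0.0, 'width': 0.08718459039795727}
top [[440.94306392   0.         321.79152363]
 [  0.         440.94306392 199.44247528]
 [  0.           0.           1.        ]] [0.0158551 0.        0.        0.        0.       ] [[-0.0234878  -0.99960317 -0.01555094  0.04278306]
 [ 0.99449505 -0.02495102  0.10176952 -0.51052668]
 [-0.10211715 -0.01307499  0.99468645 -1.38551732]
 [ 0.          0.          0.          1.        ]]
scene [[511.53788673   0.         319.04909875]
 [  0.         511.53788673 196.87879898]
 [  0.           0.           1.        ]] [0.04023861 0.         0.         0.         0.        ] [[-0.72372187 -0.68995233  0.01387222  0.37465738]
 [ 0.4296019  -0.4347148   0.79149558 -0.25625222]
 [-0.54006376  0.57878219  0.61101744 -1.34148707]
 [ 0.          0.          0.          1.        ]]
```

View pics/top0.png

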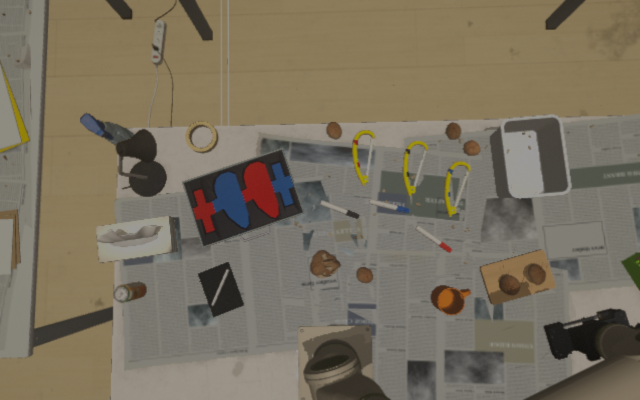

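View pics/scene0.png

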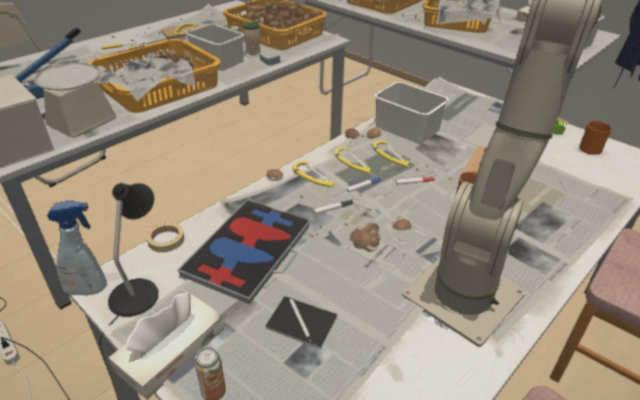

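The top view shows the tray at about (243,197), with pockets from left to right: red marker, blue cutter, red cutter, blue marker. The three cutters lie at (363,157), (415,167) and (457,188). The markers are black (340,209), blue (390,207) and red (434,238). I'll zoom in to read the tapes.

```bash
python3 - <<'E'
import cv2
a=cv2.imread("pics/top0.png")
cv2.imwrite("pics/c1.png",cv2.resize(a[120:260,340:480],(600,600),interpolation=cv2.INTER_CUBIC))
cv2.imwrite("pics/c2.png",cv2.resize(a[140:250,175:310],None,fx=5,fy=5,interpolation=cv2.INTER_CUBIC))
E
```

```text
(no output)
```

View pics/c1.png

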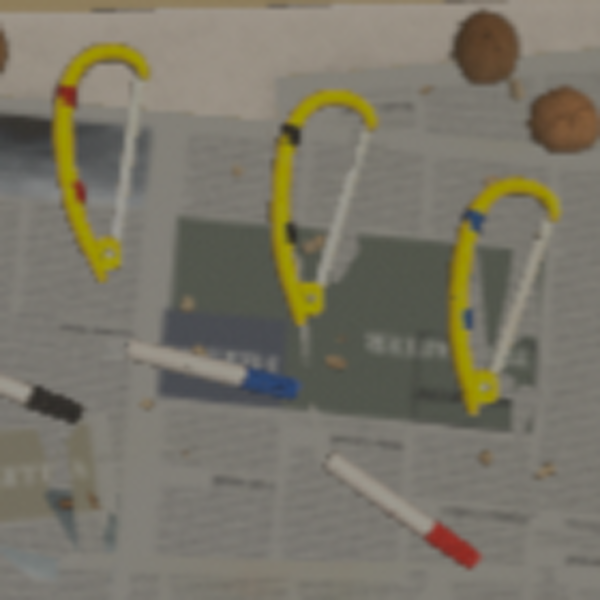

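View pics/c2.png

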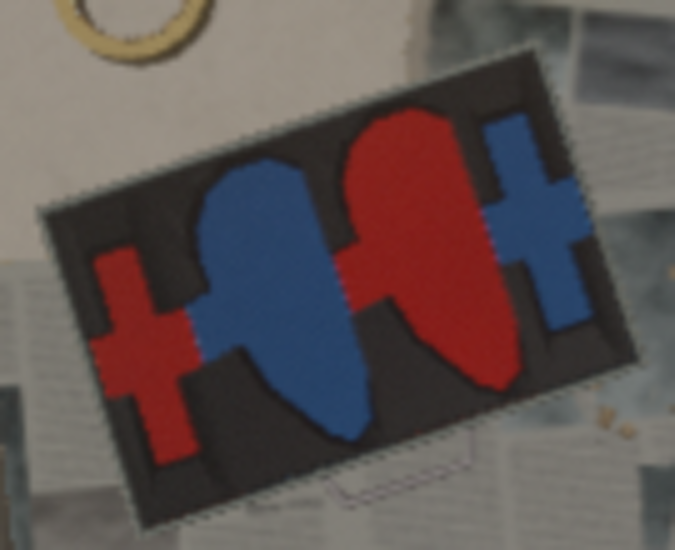

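The cutters, left to right, are red-taped, black-taped and blue-taped. Every bow is on the left with its fat end up (+x world), which matches the handedness of the pockets. Next I'll measure.

```bash
cat > h.py <<'E'
import cv2,numpy as np
def ray(c,px,z):
    px=np.asarray(px,float).reshape(-1,1,2)
    n=cv2.undistortPoints(px,c["mtx"],c["dist"]).reshape(-1,2)
    V=c["view"];R=V[:3,:3];C=-R.T@V[:3,3]
    d=np.c_[n[:,0],-n[:,1],-np.ones(len(n))]@R
    return (C+d*((z-C[2])/d[:,2])[:,None])[:,:2]
K=4
def prep(c,roi):
    x0,y0,x1,y1=roi
    im=cv2.resize(c["image"][y0:y1,x0:x1],None,fx=K,fy=K,interpolation=cv2.INTER_CUBIC)
    return im,cv2.cvtColor(im,cv2.COLOR_RGB2HSV)
def cnts(m,roi,amin):
    cs,_=cv2.findContours(m.astype(np.uint8),cv2.RETR_EXTERNAL,cv2.CHAIN_APPROX_NONE)
    return [(k.reshape(-1,2)+.5)/K-.5+np.array(roi[:2]) for k in cs if cv2.contourArea(k)>amin]
def masks(hsv):
    h,s,v=[hsv[...,i].astype(int) for i in range(3)]
    return dict(y=(h>20)&(h<34)&(s>140)&(v>70),r=((h<8)|(h>170))&(s>140)&(v>50),b=(h>98)&(h<120)&(s>125)&(v>50))
def longedge(P):
    q=cv2.approxPolyDP(cv2.convexHull(P.astype(np.float32)),.002,True)[:,0]
    d=np.roll(q,-1,0)-q;i=np.argmax(np.hypot(*d.T));e=d[i];e=e*np.sign(e[0]);return np.arctan2(e[1],e[0])
def ext(P,a):  # axes: y' = (cos a, sin a), x' = (sin a,-cos a)
    yv=np.array([np.cos(a),np.sin(a)]);xv=np.array([yv[1],-yv[0]])
    u,w=P@xv,P@yv
    return xv,yv,u,w
E
python3 - <<'E'
from h import *
c=dict(np.load("top0.npz"))
roi=(175,140,310,250);_,hs=prep(c,roi);M=masks(hs)
for k in"rb":
    for q in cnts(M[k],roi,1500):
        P=ray(c,q,.021);r=cv2.minAreaRect(P.astype(np.float32));a=longedge(P)
        print(k,"edge",a.round(3),"rect",np.round(r[0],4),np.round(r[1],4),r[2])
        for a in(a,0.30):
            xv,yv,u,w=ext(P,a);print("   ",np.round([u.min(),u.max(),w.min(),w.max()],4),np.round(xv*(u.max()+u.min())/2+yv*(w.min()+w.max())/2,4))
roi=(335,115,480,260);_,hs=prep(c,roi);M=masks(hs)
for q in cnts(M["y"],roi,20): print("y",len(q),q.mean(0),q.min(0),q.max(0))
# tray outline
E
```

```text
r edge 0.002 rect [0.4862 0.4108] [0.1438 0.065 ] 16.86602783203125
    [-0.4458 -0.3749  0.4152  0.557 ] [0.4854 0.4112]
    [-0.2813 -0.2162  0.5141  0.6578] [0.4863 0.4108]
r edge 0.304 rect [0.5422 0.2364] [0.1956 0.0996] 17.187705993652344
    [-0.1128 -0.013   0.4902  0.6859] [0.5422 0.2362]
    [-0.1154 -0.0158  0.4901  0.6857] [0.5422 0.2364]
b edge 0.313 rect [0.5109 0.3318] [0.1912 0.0958] 18.17963218688965
    [-0.2061 -0.1102  0.4928  0.684 ] [0.511  0.3318]
    [-0.2142 -0.1178  0.491   0.6819] [0.5112 0.3319]
b edge -0.017 rect [0.5659 0.157 ] [0.1406 0.0609] 18.820898056030273
    [-0.2011 -0.1329  0.4932  0.6327] [0.5657 0.1575]
    [-0.013   0.048   0.5165  0.6573] [0.5659 0.1567]
y 388 [448.12048969 194.73260309] [444.125 171.375] [455.625 215.875]
y 190 [460.36973684 165.24078947] [449.375 160.875] [469.875 170.625]
y 384 [406.8984375  173.96484375] [402.875 150.875] [414.875 195.125]
y 376 [357.72672872 164.43816489] [351.625 142.625] [367.375 184.875]
y 192 [417.3984375  144.70703125] [406.625 140.875] [427.375 149.375]
y 192 [363.92447917 134.19791667] [353.875 129.875] [374.125 139.375]
```

```bash
python3 - <<'E'
from h import *
c=dict(np.load("top0.npz"))
def pts(m,roi,z):
    v,u=np.nonzero(m);return ray(c,np.c_[(u+.5)/K-.5+roi[0],(v+.5)/K-.5+roi[1]],z)
a=.305
roi=(175,140,310,250);_,hs=prep(c,roi);M=masks(hs)
for k,ur in(("r",(-.13,.0)),("b",(-.23,-.105))):
    P=pts(M[k],roi,.021);xv,yv,u,w=ext(P,a);s=(u>ur[0])&(u<ur[1]);u,w=u[s],w[s]
    m=np.percentile(u,99.7)
    for lo in np.arange(-.104,-.03,.006):
        t=(u>m+lo)&(u<m+lo+.004)
        if t.sum()>5:print(k,round(lo+.002,3),np.round([w[t].min(),w[t].max(),(w[t].min()+w[t].max())/2],4))
    print(k,"umax",m.round(4),u.min().round(4),"w",w.min().round(4),w.max().round(4))
for name,roi in(("red",(345,122,380,190)),("black",(398,135,432,200)),("blue",(440,155,474,220))):
    _,hs=prep(c,roi);M=masks(hs)
    m=cv2.morphologyEx((M["y"]).astype(np.uint8),cv2.MORPH_OPEN,np.ones((3,3)))
    q=np.vstack(cnts(m,roi,20));P=ray(c,q,.0085);ca=longedge(P)
    h=hs;wm=(h[...,1]<40)&(h[...,2]>120)
    r=cv2.minAreaRect(P.astype(np.float32))
    xv,yv,u,w=ext(P,ca)
    print(name,"edge ang",ca.round(3),"rect",np.round(r[0],4),np.round(r[1],4),round(r[2],1),"u",u.min().round(4),u.max().round(4),"w",w.min().round(4),w.max().round(4))
    y0=w.max()-.0865
    P2=pts(m,roi,.0085);xv,yv,u2,w2=ext(P2,ca)
    for d in(-.03,-.015,0,.015,.03):
        t=abs(w2-y0-d)<.003;uu=u2[t];uu=uu[uu<u.min()+.04];
        if len(uu):print("  ",d,np.round([uu.min(),uu.max(),(uu.min()+uu.max())/2],4))
    t=abs(w2-y0)<.003;g=(u2[t].min()+u2[t].max())/2
    print("  grip",xv*g+yv*y0, "u rel",u.min()-g,u.max()-g)
# markers
for name,k,roi in(("red","r",(410,220,460,258)),("blue","b",(366,194,414,220))):
    _,hs=prep(c,roi);M=masks(hs);h=hs
    cap=M[k]; wt=(h[...,1]<45)&(h[...,2]>135)
    import cv2 as cv
    for nm,m in(("cap",cap),("body",wt)):
        for q in cnts(m,roi,150):
            P=ray(c,q,.010);r=cv.minAreaRect(P.astype(np.float32));b=cv.boxPoints(r);print(name,nm,np.round(r[0],4),np.round(r[1],4),round(r[2],1))
E
```

```text
r -0.096 [0.5698 0.611  0.5904]
r -0.09 [0.57   0.6123 0.5911]
r -0.084 [0.5707 0.6299 0.6003]
r -0.078 [0.5712 0.6582 0.6147]
r -0.072 [0.564  0.6675 0.6158]
r -0.066 [0.5414 0.6756 0.6085]
r -0.06 [0.5334 0.679  0.6062]
r -0.054 [0.5229 0.6821 0.6025]
r -0.048 [0.5149 0.6852 0.6   ]
r -0.042 [0.5052 0.6854 0.5953]
r -0.036 [0.4972 0.6859 0.5916]
r -0.03 [0.4934 0.6854 0.5894]
r umax -0.0134 -0.1124 w 0.4903 0.6859
b -0.096 [0.6056 0.6089 0.6073]
b -0.09 [0.5703 0.6097 0.59  ]
b -0.084 [0.5718 0.6115 0.5916]
b -0.078 [0.5731 0.6422 0.6076]
b -0.072 [0.5735 0.6583 0.6159]
b -0.066 [0.5561 0.6669 0.6115]
b -0.06 [0.5396 0.6741 0.6069]
b -0.054 [0.5299 0.6772 0.6036]
b -0.048 [0.5212 0.6803 0.6008]
b -0.042 [0.5114 0.6827 0.5971]
b -0.036 [0.5017 0.6819 0.5918]
b -0.03 [0.4971 0.6824 0.5897]
b umax -0.1158 -0.2112 w 0.4917 0.6827
red edge ang -0.182 rect [ 0.6508 -0.0999] [0.0669 0.1824] 79.5 u -0.0532 0.0137 w 0.5669 0.7493
   -0.03 [-0.0397 -0.0282 -0.034 ]
   -0.015 [-0.0436 -0.0288 -0.0362]
   0 [-0.0492 -0.0336 -0.0414]
   0.015 [-0.0532 -0.0358 -0.0445]
   0.03 [-0.0528 -0.0391 -
[... 246 characters left out ...]
371]
   0 [0.0268 0.0401 0.0335]
   0.015 [0.0234 0.0376 0.0305]
   0.03 [0.0219 0.0351 0.0285]
  grip [ 0.62470403 -0.24356619] u rel -0.011585486327607003 0.05531722373971173
blue edge ang -0.371 rect [ 0.5418 -0.3939] [0.0666 0.1834] 68.7 u 0.1372 0.2038 w 0.5561 0.7395
   -0.03 [0.1491 0.16   0.1546]
   -0.015 [0.144  0.1594 0.1517]
   0 [0.1399 0.1553 0.1476]
   0.015 [0.1378 0.1535 0.1456]
   0.03 [0.1372 0.1509 0.144 ]
  grip [ 0.55489795 -0.37449354] u rel -0.01041145447720257 0.0561659571327274
red cap [ 0.3506 -0.3594] [0.0385 0.0148] 51.8
red body [ 0.3918 -0.3072] [0.0883 0.0136] 53.3
blue cap [ 0.4749 -0.2301] [0.0365 0.013 ] 74.4
blue body [ 0.4942 -0.1664] [0.0886 0.0132] 74.4
```

```bash
python3 - <<'E'
from h import *
c=dict(np.load("top0.npz"))
for name,roi,ca,cen in(("red",(345,122,380,190),-.182,(.6508,-.0999)),("blue",(440,155,474,220),-.372,(.5418,-.3939))):
    _,hs=prep(c,roi);h,s,v=[hs[...,i].astype(int) for i in range(3)]
    m=(s>100)&(v>60)&(h>15)&(h<36)
    vv,uu=np.nonzero(m);P=ray(c,np.c_[(uu+.5)/K-.5+roi[0],(vv+.5)/K-.5+roi[1]],.0085)
    xv,yv,u,w=ext(P,ca);u-=np.dot(cen,xv);w-=np.dot(cen,yv)
    X=[];
    for d in np.arange(-.018,.024,.003):
        t=(abs(w-d-.0015)<.0015)&(u<.0)
        if t.sum()>5:X.append((d+.0015,(u[t].min()+u[t].max())/2))
    X=np.array(X);f=np.polyfit(X[:,0],X[:,1],1);g=f[1]+f[0]*.003
    print(name,"tangent",ca-np.arctan(f[0]),f,"grip",np.array(cen)+xv*g+yv*.003)
# heights near tray
V=c["view"];z=c["z_map"]
vv,uu=np.mgrid[0:400,60:330];px=np.c_[uu.ravel(),vv.ravel()].astype(float)
n=cv2.undistortPoints(px.reshape(-1,1,2),c["mtx"],c["dist"]).reshape(-1,2);d=z[vv.ravel(),uu.ravel()]
W=(np.c_[n[:,0]*d,-n[:,1]*d,-d]-V[:3,3])@V[:3,:3]
t=(W[:,2]>.06)&(d>0)&(W[:,0]>.2)&(W[:,1]<.75)&(W[:,0]<.9)
for y in np.arange(.1,.75,.03):
    for x in np.arange(.2,.9,.05):
        k=t&(abs(W[:,0]-x-.025)<.025)&(abs(W[:,1]-y-.015)<.015)
        if k.sum()>4:print(f"x{x:.2f} y{y:.2f} h{W[k,2].max():.2f}",end="; ")
E
```

```text
red tangent 0.07324819413730888 [-0.26093985 -0.0200239 ] grip [ 0.6575164  -0.07997993]
blue tangent -0.1608629188238924 [-0.21433147 -0.020861  ] grip [ 0.55241106 -0.37495727]
x0.60 y0.46 h0.28; x0.65 y0.46 h0.28; x0.60 y0.49 h0.30; x0.65 y0.49 h0.29; x0.40 y0.52 h0.11; x0.60 y0.52 h0.32; x0.65 y0.52 h0.30; x0.40 y0.55 h0.12; x0.60 y0.55 h0.31; x0.20 y0.58 h0.14; x0.25 y0.58 h0.14; x0.40 y0.58 h0.13; x0.55 y0.58 h0.22; x0.60 y0.58 h0.24; x0.20 y0.61 h0.14; x0.25 y0.61 h0.14; x0.35 y0.61 h0.09; x0.40 y0.61 h0.13; x0.55 y0.61 h0.19; x0.65 y0.61 h0.28; x0.70 y0.61 h0.28; x0.20 y0.64 h0.13; x0.35 y0.64 h0.08; x0.40 y0.64 h0.12; x0.65 y0.64 h0.28; x0.70 y0.64 h0.28; x0.75 y0.64 h0.13; x0.35 y0.67 h0.09; x0.40 y0.67 h0.11; x0.70 y0.67 h0.27; x0.35 y0.70 h0.10; x0.40 y0.70 h0.11;
```

Call:
{"method": "step_arm", "body": {
  "delta_pos": [
    [0.97,0.55,0],
    [0.97,0.55,0],
    [0.97,0.55,0],
    [0.97,0.55,0],
    [0.97,0.55,0],
    [0.97,0.55,0],
    [0.97,0.55,0],
    [0.97,0.55,0],
    [0.97,0.55,0],
    [0.97,0.55,0],
    [0.97,0.55,0],
    [0.97,0.55,0]
  ],
  "turn": [-0.25,-0.25,-0.25,-0.25,-0.25,-0.25,-0.25,-0.25,-0.25,-0.25,-0.25,-0.25],
  "grip": 0.43,
  "newtons": 20
}}

```text
time: 1.3
ee_pos: [0.4323, -0.4432, 0.2222]
eef_rot: [0.998, -0.067, -0.0, -0.0]
ft_force: [0.7, -0.2, -0.1]
width: 0.0497
grip_force: 0.0
```

Call:
{"method": "step_arm", "body": {
  "delta_pos": [
    [0.97,0.55,-0.8],
    [0.97,0.55,-0.8],
    [0.97,0.55,-0.8],
    [0.97,0.55,-0.8],
    [0.93,0.55,-0.8],
    [0,0,-0.6],
    [0,0,0],
    [0,0,0]
  ],
  "turn": [0,0,0,0,0,0,0,0]
}}

```text
time: 2.1
ee_pos: [0.5508, -0.3763, 0.1077]
eef_rot: [0.998, -0.067, -0.0, 0.0]
ft_force: [-0.1, -0.8, 0.9]
width: 0.0494
grip_force: 0.0
```

Call:
{"method": "step_arm", "body": {
  "delta_pos": [
    [0.06,0.05,-1],
    [0,0,-1],
    [0,0,-1],
    [0,0,-0.7],
    [0,0,-0.4],
    [0,0,0],
    [0,0,0]
  ],
  "turn": [0,0,0,0,0,0,0]
}}

```text
time: 2.8
ee_pos: [0.5538, -0.3746, 0.0063]
eef_rot: [0.998, -0.067, 0.001, 0.0]
ft_force: [0.4, 0.2, 0.4]
width: 0.0499
grip_force: 0.0
```

```bash
python3 - <<'E'
from bench import *
import cv2
for n,r in(("top",(400,120,520,240)),("scene",(330,100,450,220))):
    a=camera(n)["image"][r[1]:r[3],r[0]:r[2],::-1]
    cv2.imwrite(f"pics/{n}1.png",cv2.resize(a,(480,480),interpolation=cv2.INTER_CUBIC))
a=cv2.hconcat([cv2.imread("pics/top1.png"),cv2.imread("pics/scene1.png")]);cv2.imwrite("pics/p1.png",cv2.resize(a,(800,400)))
E
```

```text
(no output)
```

View pics/p1.png

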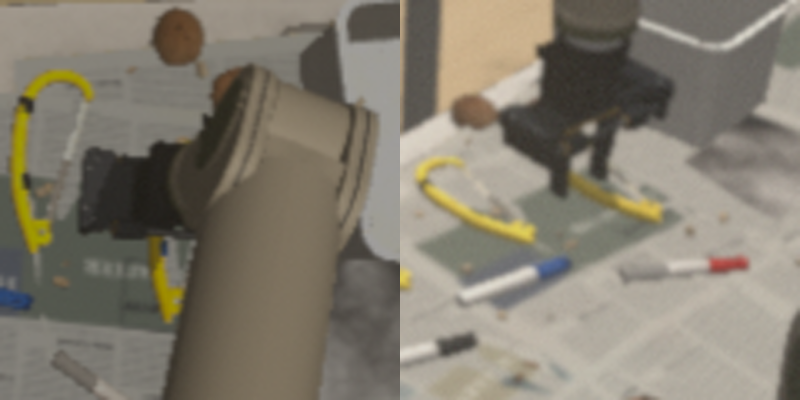

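The fingers straddle the blue cutter's bow, and the gripper sits clear of the black cutter. I'll close and lift.

Call:
{"method": "step_arm", "body": {
  "delta_pos": [
    [0,0,-0.1],
    [0,0,0],
    [0,0,0],
    [0,0,0],
    [0,0,0]
  ],
  "turn": [0,0,0,0,0],
  "grip": 1,
  "newtons": 40
}}

```text
time: 3.4
ee_pos: [0.5534, -0.3741, 0.0027]
eef_rot: [0.998, -0.067, 0.0, 0.0]
ft_force: [0.0, -1.1, -0.9]
width: 0.0172
grip_force: 0.2
```

Call:
{"method": "step_arm", "body": {
  "delta_pos": [
    [0,0,0.5],
    [0,0,1],
    [0,0,1],
    [0,0,1],
    [0,0,1],
    [0,0,0.5],
    [0,0,0]
  ],
  "turn": [0,0,0,0,0,0,0]
}}

```text
time: 4.1
ee_pos: [0.5543, -0.3746, 0.13]
eef_rot: [0.998, -0.067, 0.002, 0.001]
ft_force: [-0.4, 0.9, -1.0]
width: 0.0153
grip_force: 40.0
```

```bash
python3 - <<'E'
from bench import *
import cv2
for n,r in(("top",(400,120,520,240)),("scene",(330,70,450,190))):
    a=camera(n)["image"][r[1]:r[3],r[0]:r[2],::-1]
    cv2.imwrite(f"pics/{n}2.png",cv2.resize(a,(400,400),interpolation=cv2.INTER_CUBIC))
cv2.imwrite("pics/p2.png",cv2.hconcat([cv2.imread("pics/top2.png"),cv2.imread("pics/scene2.png")]))
E
```

```text
(no output)
```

View pics/p2.png

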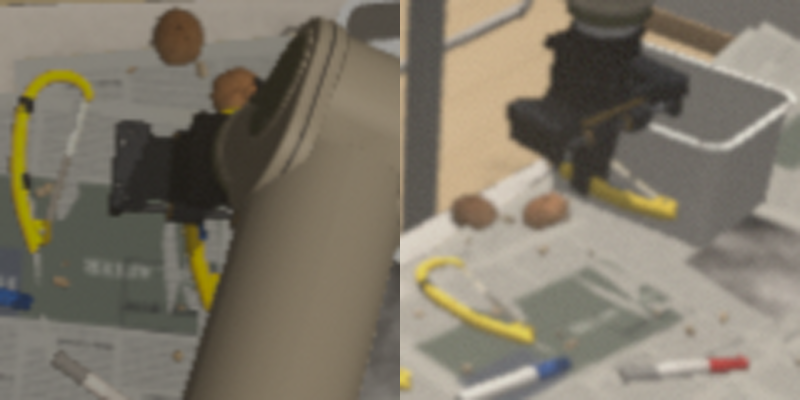

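Call:
{"method": "step_arm", "body": {
  "delta_pos": [
    [-0.06,0.96,0],
    [-0.06,0.96,0],
    [-0.06,0.96,0],
    [-0.06,0.96,0],
    [-0.06,0.96,0],
    [-0.06,0.96,0],
    [-0.06,0.96,0],
    [-0.06,0.96,0],
    [-0.06,0.96,0],
    [-0.06,0.96,0],
    [-0.06,0.96,0],
    [-0.06,0.96,0]
  ],
  "turn": [0.19,0.19,0.19,0.19,0.19,0.19,0.19,0.19,0.19,0.19,0.19,0.19]
}}

```text
time: 5.4
ee_pos: [0.5351, -0.084, 0.1277]
eef_rot: [0.997, 0.071, 0.0, 0.0]
ft_force: [0.1, 0.2, -0.9]
width: 0.0159
grip_force: 40.0
```

Call:
{"method": "step_arm", "body": {
  "delta_pos": [
    [-0.06,0.96,0],
    [-0.06,0.96,0],
    [-0.06,0.96,0],
    [-0.06,0.96,0],
    [-0.06,0.96,0],
    [-0.06,0.96,0],
    [-0.06,0.96,0],
    [-0.06,0.96,0],
    [-0.06,0.96,0],
    [-0.06,0.96,0],
    [-0.06,0.96,0],
    [-0.06,0.96,0]
  ],
  "turn": [0.19,0.19,0.19,0.19,0.19,0.19,0.19,0.19,0.19,0.19,0.19,0.19]
}}

```text
time: 6.6
ee_pos: [0.5169, 0.204, 0.1276]
eef_rot: [0.978, 0.206, 0.0, -0.0]
ft_force: [-0.2, -0.7, -0.4]
width: 0.0158
grip_force: 40.0
```

Call:
{"method": "step_arm", "body": {
  "delta_pos": [
    [-0.06,0.96,0],
    [-0.06,0.96,0],
    [-0.06,0.96,0],
    [-0.06,0.96,0],
    [-0.06,0.96,0],
    [0,0,0],
    [0,0,0],
    [0,0,0]
  ],
  "turn": [0.19,0.19,0.19,0.19,0.19,0.1,0,0]
}}

```text
time: 7.4
ee_pos: [0.5099, 0.3213, 0.1274]
eef_rot: [0.964, 0.266, -0.0, 0.0]
ft_force: [0.3, 0.1, -0.4]
width: 0.0158
grip_force: 40.0
```

```bash
python3 - <<'E'
from bench import *
import cv2,numpy as np
s=read_state();q=s["eef_rot"];print(s["ee_pos"],2*np.arctan2(q[1],q[0]))
for n,r in(("top",(180,120,330,270)),("scene",(150,120,350,320))):
    c=camera(n);np.savez(f"{n}3.npz",**{k:np.array(v) for k,v in c.items()})
    a=c["image"][r[1]:r[3],r[0]:r[2],::-1]
    cv2.imwrite(f"pics/{n}3.png",cv2.resize(a,(400,400),interpolation=cv2.INTER_CUBIC))
cv2.imwrite("pics/p3.png",cv2.hconcat([cv2.imread("pics/top3.png"),cv2.imread("pics/scene3.png")]))
E
```

```text
[0.50992682 0.32133636 0.12735442] 0.5389110286900218
```

View pics/p3.png

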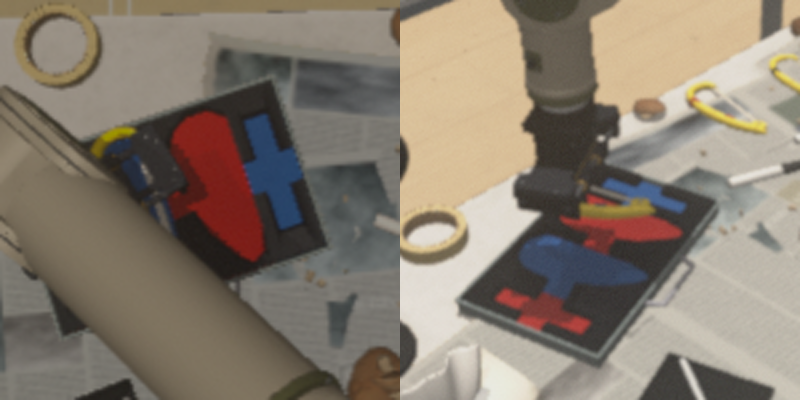

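```bash
python3 - <<'E'
from h import *
c=dict(np.load("top0.npz"));roi=(440,155,474,220);_,hs=prep(c,roi);M=masks(hs)
P=ray(c,np.vstack(cnts(M["y"],roi,20)),.0085);xv,yv,u,w=ext(P,-.372)
tail=P[w<w.min()+.004].mean(0);g=np.array([.5534,-.3741]);r=tail-g
for dth in(.673,):
    R=np.array([[np.cos(dth),-np.sin(dth)],[np.sin(dth),np.cos(dth)]]);e=R@r+[.5099,.3213]
    print("expect tail",e,"lever",np.hypot(*r))
s=dict(np.load("scene3.npz"));roi=(220,200,300,260);_,hs=prep(s,roi);M=masks(hs)
h,S,v=[hs[...,i].astype(int) for i in range(3)];m=(h>18)&(h<36)&(S>110)&(v>60)
for q in cnts(m,roi,200):
    P=ray(s,q,.133);xv,yv,u,w=ext(P,.305);print("scene tail",P[w<w.min()+.004].mean(0),len(q))
s=dict(np.load("scene0.npz"));roi=(170,190,315,300);_,hs=prep(s,roi);M=masks(hs)
for k in"rb":
    for q in cnts(M[k],roi,800):
        P=ray(s,q,.021);xv,yv,u,w=ext(P,.305);print(k,"u",u.min().round(4),u.max().round(4),"w",w.min().round(4),w.max().round(4),"edge",longedge(P).round(3))
E
```

```text
expect tail [0.43240407 0.25474292] lever 0.10215412123122028
scene tail [0.43376029 0.25468515] 334
r u -0.2703 -0.2151 w 0.5207 0.6577 edge 0.056
r u -0.1099 -0.0116 w 0.4986 0.6848 edge 0.31
b u -0.206 -0.1162 w 0.5004 0.6183 edge 1.049
```

Call:
{"method": "step_arm", "body": {
  "delta_pos": [
    [0.02,0.5,0],
    [0,0.44,-0.5],
    [0,0,-1],
    [0,0,-1],
    [0,0,-0.5],
    [0,0,-0.4],
    [0,0,-0.3],
    [0,0,-0.3],
    [0,0,0],
    [0,0,0]
  ],
  "turn": [0,0,0,0,0,0,0,0,0,0]
}}

```text
time: 8.5
ee_pos: [0.5106, 0.3457, 0.028]
eef_rot: [0.964, 0.267, 0.0, -0.0]
ft_force: [0.3, -0.1, -0.6]
width: 0.0158
grip_force: 40.0
```

Call:
{"method": "step_arm", "body": {
  "delta_pos": [
    [0,0,-0.12],
    [0,0,0]
  ],
  "turn": [0,0]
}}

```text
time: 8.7
ee_pos: [0.5104, 0.3455, 0.0247]
eef_rot: [0.964, 0.267, 0.0, 0.0]
ft_force: [0.4, -0.4, -0.8]
width: 0.0157
grip_force: 40.0
```

Call:
{"method": "step_arm", "body": {
  "delta_pos": [
    [0,0,0],
    [0,0,0],
    [0,0,0],
    [0,0,0.4],
    [0,0,1],
    [0,0,1],
    [0,0,1],
    [0,0,1],
    [0,0,0]
  ],
  "turn": [0,0,0,0,0,0,0,0,0],
  "grip": 0.61
}}

```text
time: 9.6
ee_pos: [0.5118, 0.347, 0.1392]
eef_rot: [0.964, 0.267, 0.003, -0.001]
ft_force: [0.2, 0.0, -0.0]
width: 0.0341
grip_force: 0.0
```

Call:
{"method": "step_arm", "body": {
  "delta_pos": [
    [0.32,-0.95,0],
    [0.32,-0.95,0],
    [0.32,-0.95,0],
    [0.32,-0.95,0],
    [0.32,-0.95,0],
    [0.32,-0.95,0],
    [0.32,-0.95,0],
    [0.32,-0.95,0],
    [0.32,-0.95,0],
    [0.32,-0.95,0],
    [0.32,-0.95,0],
    [0.32,-0.95,0]
  ],
  "turn": [-0.25,-0.25,-0.25,-0.25,-0.25,-0.25,-0.25,-0.25,-0.25,-0.25,-0.25,-0.25],
  "grip": 0.43
}}

```text
time: 10.8
ee_pos: [0.6069, 0.0586, 0.1346]
eef_rot: [0.996, 0.089, 0.0, 0.0]
ft_force: [0.5, -0.4, 0.4]
width: 0.0495
grip_force: 0.0
```

Call:
{"method": "step_arm", "body": {
  "delta_pos": [
    [0.32,-0.95,0],
    [0.32,-0.95,0],
    [0.32,-0.95,0],
    [0.32,-0.95,0],
    [0.32,-0.95,0],
    [0.38,-0.93,0],
    [0,0,0],
    [0,0,0]
  ],
  "turn": [-0.2,-0.2,-0.2,-0.2,-0.2,-0.08,0,0]
}}

```text
time: 11.6
ee_pos: [0.656, -0.0825, 0.1342]
eef_rot: [1.0, 0.024, -0.0, -0.0]
ft_force: [-0.3, 0.3, 0.3]
width: 0.0499
grip_force: 0.0
```

```bash
python3 - <<'E'
from bench import *
import cv2,numpy as np
s=read_state();q=s["eef_rot"];print(s["ee_pos"],2*np.arctan2(q[1],q[0]))
for n,r in(("top",(180,120,310,250)),("scene",(170,170,320,320))):
    c=camera(n);np.savez(f"{n}4.npz",**{k:np.array(v) for k,v in c.items()})
    a=c["image"][r[1]:r[3],r[0]:r[2],::-1]
    cv2.imwrite(f"pics/{n}4.png",cv2.resize(a,(400,400),interpolation=cv2.INTER_CUBIC))
cv2.imwrite("pics/p4.png",cv2.hconcat([cv2.imread("pics/top4.png"),cv2.imread("pics/scene4.png")]))
E
```

```text
[ 0.65599333 -0.08254614  0.13424922] 0.048727230700426685
```

View pics/p4.png

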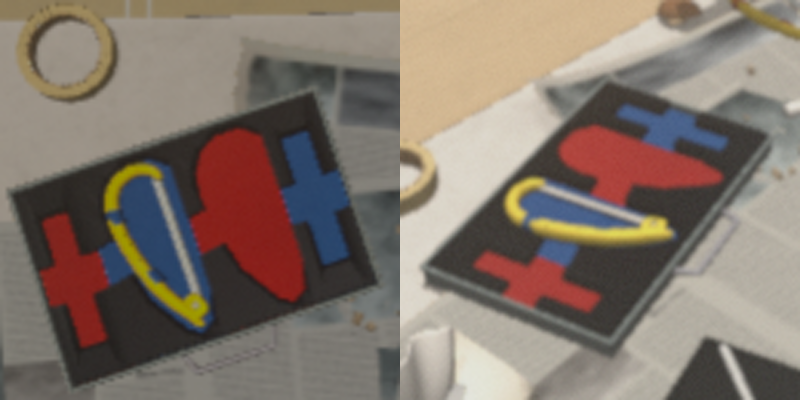

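```bash
python3 - <<'E'
from h import *
c=dict(np.load("top4.npz"));roi=(205,165,255,235);_,hs=prep(c,roi);M=masks(hs)
P=ray(c,np.vstack(cnts(M["y"],roi,20)),.0295);r=cv2.minAreaRect(P.astype(np.float32));a=longedge(P)
xv,yv,u,w=ext(P,.305);print("edge",a,"u",u.min(),u.max(),"w",w.min(),w.max(),"rect",r, "centre",(u.min()+u.max())/2,(w.min()+w.max())/2)
V=c["view"];z=c["z_map"];hs=cv2.cvtColor(c["image"],cv2.COLOR_RGB2HSV);m=masks(hs)["y"].copy();m[:165]=0;m[235:]=0;m[:,:205]=0;m[:,255:]=0
def H(m):
    v,uu=np.nonzero(m);n=cv2.undistortPoints(np.c_[uu,v].astype(float).reshape(-1,1,2),c["mtx"],c["dist"]).reshape(-1,2);d=z[v,uu]
    return (np.c_[n[:,0]*d,-n[:,1]*d,-d]-V[:3,3])@V[:3,:3]
W=H(m);xv,yv,u,w=ext(W[:,:2],.305)
for lo in np.arange(.49,.69,.02):
    t=(w>lo)&(w<lo+.02)
    if t.any():print(round(lo,2),np.percentile(W[t,2],[50,90]).round(4),t.sum())
m=np.zeros(z.shape,bool);m[150:160,225:235]=1;print("table",np.median(H(m)[:,2]))
m=masks(hs)["r"].copy();m[:150]=0;m[240:]=0;m[:,:245]=0;m[:,280:]=0;print("redfloor",np.median(H(m)[:,2]))
E
```

```text
edge 0.3345661 u -0.19474705665219402 -0.12071262501961763 w 0.49692434496694315 0.683030947938075 rect ((0.5148326754570007, 0.32799965143203735), (0.18673883378505707, 0.07064460217952728), 19.169225692749023) centre -0.15772984083590583 0.589977646452509
0.49 [0.0338 0.0406] 18
0.51 [0.0353 0.0389] 56
0.53 [0.0362 0.0405] 32
0.55 [0.0363 0.0431] 21
0.57 [0.0375 0.041 ] 29
0.59 [0.0367 0.0415] 28
0.61 [0.036  0.0409] 26
0.63 [0.0371 0.0402] 12
0.65 [0.0341 0.0374] 58
0.67 [0.0343 0.0386] 40
table 0.00091218100250356
redfloor 0.021685935676780222
```

Call:
{"method": "step_arm", "body": {
  "delta_pos": [
    [0.06,0.1,-1],
    [0,0,-1],
    [0,0,-1],
    [0,0,-1],
    [0,0,-0.6],
    [0,0,-0.4],
    [0,0,-0.15],
    [0,0,0],
    [0,0,0]
  ],
  "turn": [0,0,0,0,0,0,0,0,0]
}}

```text
time: 12.6
ee_pos: [0.658, -0.079, 0.007]
eef_rot: [1.0, 0.025, 0.001, 0.0]
ft_force: [0.1, 0.3, 0.8]
width: 0.0496
grip_force: 0.0
```

Call:
{"method": "step_arm", "body": {
  "delta_pos": [
    [0,0,0],
    [0,0,0],
    [0,0,0],
    [0,0,0],
    [0,0,0],
    [0,0,0]
  ],
  "turn": [0,0,0,0,0,0],
  "grip": 1
}}

```text
time: 13.2
ee_pos: [0.6574, -0.0792, 0.0059]
eef_rot: [1.0, 0.025, 0.0, 0.0]
ft_force: [0.0, -0.4, 0.6]
width: 0.0156
grip_force: 40.0
```

Call:
{"method": "step_arm", "body": {
  "delta_pos": [
    [0,0,0.5],
    [0,0,1],
    [0,0,1],
    [0,0,1],
    [0,0,1],
    [0,0,0.5],
    [0,0,0]
  ],
  "turn": [0,0,0,0,0,0,0]
}}

```text
time: 13.9
ee_pos: [0.6584, -0.0789, 0.1331]
eef_rot: [1.0, 0.025, 0.002, 0.0]
ft_force: [0.5, -0.3, -1.7]
width: 0.0155
grip_force: 40.0
```

Call:
{"method": "step_arm", "body": {
  "delta_pos": [
    [-0.34,0.93,0],
    [-0.34,0.93,0],
    [-0.34,0.93,0],
    [-0.34,0.93,0],
    [-0.34,0.93,0],
    [-0.34,0.93,0],
    [-0.34,0.93,0],
    [-0.34,0.93,0],
    [-0.34,0.93,0],
    [-0.34,0.93,0],
    [-0.34,0.93,0],
    [-0.34,0.93,0]
  ],
  "turn": [0.28,0.28,0.28,0.28,0.28,0.28,0.28,0.28,0.28,0.28,0.28,0.28]
}}

```text
time: 15.1
ee_pos: [0.5546, 0.2019, 0.1309]
eef_rot: [0.974, 0.226, 0.0, 0.0]
ft_force: [1.3, 0.5, -0.8]
width: 0.016
grip_force: 40.0
```

Call:
{"method": "step_arm", "body": {
  "delta_pos": [
    [-0.34,0.93,0],
    [-0.34,0.93,0],
    [0,0,0],
    [0,0,0],
    [0,0,0]
  ],
  "turn": [0.28,0.28,0,0,0]
}}

```text
time: 15.6
ee_pos: [0.5386, 0.2459, 0.1307]
eef_rot: [0.966, 0.257, -0.0, 0.0]
ft_force: [-0.6, 0.3, -1.6]
width: 0.0157
grip_force: 40.0
```

```bash
python3 - <<'E'
from bench import *
from h import *
s=read_state();q=s["eef_rot"];T=s["ee_pos"];ps=2*np.arctan2(q[1],q[0]);print(T,ps)
c=dict(np.load("top0.npz"));roi=(345,122,380,190);_,hs=prep(c,roi);M=masks(hs)
P=ray(c,np.vstack(cnts(M["y"],roi,20)),.0085);xv,yv,u,w=ext(P,-.182)
tail=P[w<w.min()+.004].mean(0);r=tail-np.array([.6574,-.0792])
d=ps-.05;R=np.array([[np.cos(d),-np.sin(d)],[np.sin(d),np.cos(d)]]);print("expect tail",R@r+T[:2])
s=camera("scene");roi=(200,160,360,280);_,hs=prep(s,roi)
h,S,v=[hs[...,i].astype(int) for i in range(3)];m=(h>18)&(h<36)&(S>110)&(v>60)
for q in cnts(m,roi,200):
    P=ray(s,q,T[2]+.0026);xv,yv,u,w=ext(P,.305);print("scene tail",P[w<w.min()+.004].mean(0),len(q),q.mean(0))
E
```

```text
[0.53860618 0.2458657  0.13066339] 0.5199611116338618
expect tail [0.46236121 0.17824568]
scene tail [0.35369374 0.34789212] 453 [245.82919426 256.64983444]
scene tail [0.46665801 0.42926564] 193 [214.64183938 243.54987047]
scene tail [0.4640819  0.18302347] 305 [271.10122951 207.18811475]
scene tail [ 0.44622137 -0.09908623] 173 [350.53973988 164.23627168]
```

Call:
{"method": "step_arm", "body": {
  "delta_pos": [
    [0.03,0.02,-0.5],
    [0,0,-1],
    [0,0,-1],
    [0,0,-0.5],
    [0,0,-0.4],
    [0,0,-0.3],
    [0,0,-0.3],
    [0,0,-0.1],
    [0,0,0],
    [0,0,0]
  ],
  "turn": [0.1,0,0,0,0,0,0,0,0,0]
}}

```text
time: 16.65
ee_pos: [0.5394, 0.2472, 0.0288]
eef_rot: [0.965, 0.263, 0.0, -0.0]
ft_force: [-0.0, -0.0, -0.4]
width: 0.0156
grip_force: 40.0
```

Call:
{"method": "step_arm", "body": {
  "delta_pos": [
    [0,0,-0.07],
    [0,0,0]
  ],
  "turn": [0,0]
}}

```text
time: 16.85
ee_pos: [0.5395, 0.2472, 0.027]
eef_rot: [0.965, 0.263, 0.001, -0.0]
ft_force: [0.7, 0.0, -0.4]
width: 0.0159
grip_force: 40.0
```

Call:
{"method": "step_arm", "body": {
  "delta_pos": [
    [0,0,0],
    [0,0,0],
    [0,0,0],
    [0,0,0.4],
    [0,0,1],
    [0,0,1],
    [0,0,1],
    [0,0,1],
    [0,0,0]
  ],
  "turn": [0,0,0,0,0,0,0,0,0],
  "grip": 0.61
}}

```text
time: 17.75
ee_pos: [0.5407, 0.2482, 0.141]
eef_rot: [0.965, 0.263, 0.003, -0.0]
ft_force: [0.7, -0.1, -0.3]
width: 0.0341
grip_force: 0.0
```

Call:
{"method": "step_arm", "body": {
  "delta_pos": [
    [-0.12,-0.96,0],
    [-0.12,-0.96,0],
    [-0.12,-0.96,0],
    [-0.12,-0.96,0],
    [-0.12,-0.96,0],
    [-0.12,-0.96,0],
    [-0.12,-0.96,0],
    [-0.12,-0.96,0],
    [-0.12,-0.96,0],
    [-0.12,-0.96,0],
    [-0.12,-0.96,0],
    [-0.12,-0.96,0]
  ],
  "turn": [0.35,0.35,0.35,0.35,0.35,0.35,0.35,0.35,0.35,0.35,0.35,0.35],
  "grip": 0.43
}}

```text
time: 18.95
ee_pos: [0.5027, -0.0419, 0.1366]
eef_rot: [0.868, 0.496, -0.0, 0.0]
ft_force: [-0.4, -0.3, 0.6]
width: 0.0496
grip_force: 0.0
```

Call:
{"method": "step_arm", "body": {
  "delta_pos": [
    [-0.11,-0.97,0],
    [-0.11,-0.97,0],
    [-0.11,-0.97,0],
    [-0.11,-0.97,0],
    [-0.11,-0.97,0],
    [-0.11,-0.97,0],
    [0,0,0],
    [0,0,0]
  ],
  "turn": [0.34,0.34,0.34,0.34,0.34,0.3,0,0]
}}

```text
time: 19.75
ee_pos: [0.4864, -0.1865, 0.1365]
eef_rot: [0.803, 0.595, 0.0, -0.0]
ft_force: [0.4, 0.3, 0.1]
width: 0.0499
grip_force: 0.0
```

```bash
python3 - <<'E'
from bench import *
from h import *
s=read_state();q=s["eef_rot"];print(s["ee_pos"],2*np.arctan2(q[1],q[0]))
for n,r in(("top",(180,130,310,260)),("scene",(170,170,320,320))):
    c=camera(n);np.savez(f"{n}5.npz",**{k:np.array(v) for k,v in c.items()})
    a=c["image"][r[1]:r[3],r[0]:r[2],::-1]
    cv2.imwrite(f"pics/{n}5.png",cv2.resize(a,(400,400),interpolation=cv2.INTER_CUBIC))
cv2.imwrite("pics/p5.png",cv2.hconcat([cv2.imread("pics/top5.png"),cv2.imread("pics/scene5.png")]))
c=dict(np.load("top5.npz"));V=c["view"];z=c["z_map"];hs=cv2.cvtColor(c["image"],cv2.COLOR_RGB2HSV)
m=masks(hs)["y"].copy();m[:150]=0;m[235:]=0;m[:,:240]=0;m[:,285:]=0
v,uu=np.nonzero(m);n=cv2.undistortPoints(np.c_[uu,v].astype(float).reshape(-1,1,2),c["mtx"],c["dist"]).reshape(-1,2);d=z[v,uu]
W=(np.c_[n[:,0]*d,-n[:,1]*d,-d]-V[:3,3])@V[:3,:3];xv,yv,u,w=ext(W[:,:2],.305);print("u",u.min(),u.max(),"w",w.min(),w.max())
for lo in np.arange(.49,.69,.02):
    t=(w>lo)&(w<lo+.02)
    if t.any():print(round(lo,2),np.percentile(W[t,2],[50,90]).round(4),t.sum())
E
```

```text
[ 0.48636318 -0.18649135  0.13648693] 1.275468845481142
u -0.14374641968470875 0.09891597134640304 w 0.35386418731730335 0.676829542338005
0.49 [0.0351 0.0382] 42
0.51 [0.0358 0.0413] 101
0.53 [0.0379 0.0431] 31
0.55 [0.0386 0.0409] 21
0.57 [0.038  0.0419] 31
0.59 [0.0377 0.0409] 31
0.61 [0.0366 0.041 ] 18
0.63 [0.0367 0.0407] 15
0.65 [0.0352 0.0378] 62
0.67 [0.0338 0.0371] 19
```

View pics/p5.png

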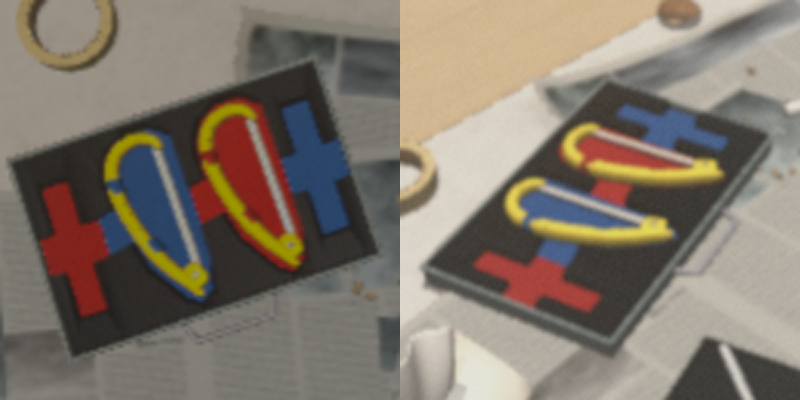

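Both cutters lie level and home in their pockets. Next is the blue marker.

Call:
{"method": "step_arm", "body": {
  "delta_pos": [
    [0.05,0.03,-1],
    [0,0,-1],
    [0,0,-1],
    [0,0,-1],
    [0,0,-0.6],
    [0,0,-0.4],
    [0,0,-0.25],
    [0,0,0],
    [0,0,0]
  ],
  "turn": [0,0,0,0,0,0,0,0,0]
}}

```text
time: 20.75
ee_pos: [0.4884, -0.1859, 0.0061]
eef_rot: [0.803, 0.596, 0.0, 0.001]
ft_force: [0.4, -0.7, 0.6]
width: 0.0494
grip_force: 0.0
```

Call:
{"method": "step_arm", "body": {
  "delta_pos": [
    [0,0,0],
    [0,0,0],
    [0,0,0],
    [0,0,0],
    [0,0,0],
    [0,0,0]
  ],
  "turn": [0,0,0,0,0,0],
  "grip": 1,
  "newtons": 30
}}

```text
time: 21.35
ee_pos: [0.4879, -0.1858, 0.0054]
eef_rot: [0.803, 0.596, 0.0, 0.0]
ft_force: [-0.0, -0.0, 0.9]
width: 0.0186
grip_force: 29.9
```

Call:
{"method": "step_arm", "body": {
  "delta_pos": [
    [0,0,0.5],
    [0,0,1],
    [0,0,1],
    [0,0,1],
    [0,0,1],
    [0,0,0.5],
    [0,0,0]
  ],
  "turn": [0,0,0,0,0,0,0]
}}

```text
time: 22.05
ee_pos: [0.4888, -0.1861, 0.1323]
eef_rot: [0.803, 0.596, 0.001, 0.002]
ft_force: [0.8, -0.3, 0.1]
width: 0.0186
grip_force: 29.9
```

Call:
{"method": "step_arm", "body": {
  "delta_pos": [
    [0.2,0.91,0],
    [0.2,0.91,0],
    [0.2,0.91,0],
    [0.2,0.91,0],
    [0.2,0.91,0],
    [0.2,0.91,0],
    [0.2,0.91,0],
    [0.2,0.91,0],
    [0.2,0.91,0],
    [0.2,0.91,0],
    [0.2,0.91,0],
    [0.2,0.91,0]
  ],
  "turn": [-0.54,-0.54,-0.54,-0.54,-0.54,-0.54,-0.54,-0.54,-0.54,-0.54,-0.54,-0.54]
}}

```text
time: 23.25
ee_pos: [0.5472, 0.088, 0.1288]
eef_rot: [0.969, 0.246, -0.001, -0.0]
ft_force: [0.1, -0.6, -0.2]
width: 0.0192
grip_force: 29.9
```

Call:
{"method": "step_arm", "body": {
  "delta_pos": [
    [0.22,0.92,0],
    [0.22,0.92,0],
    [0.22,0.92,0],
    [0,0,0],
    [0,0,0],
    [0,0,0]
  ],
  "turn": [-0.54,-0.54,-0.54,0,0,0]
}}

```text
time: 23.85
ee_pos: [0.564, 0.1549, 0.1295]
eef_rot: [0.988, 0.152, -0.001, 0.0]
ft_force: [0.0, -0.9, -0.2]
width: 0.0191
grip_force: 29.9
```

```bash
python3 - <<'E'
from bench import *
from h import *
s=read_state();q=s["eef_rot"];print(s["ee_pos"],2*np.arctan2(q[1],q[0]))
I=[]
for n,r in(("top",(200,110,330,240)),("scene",(200,110,350,260))):
    c=camera(n);np.savez(f"{n}6.npz",**{k:np.array(v) for k,v in c.items()})
    a=c["image"][r[1]:r[3],r[0]:r[2],::-1]
    I.append(cv2.resize(a,(400,400),interpolation=cv2.INTER_CUBIC))
cv2.imwrite("pics/p6.png",cv2.hconcat(I))
E
```

```text
[0.56397679 0.15494066 0.12947232] 0.30461738309983744
```

View pics/p6.png

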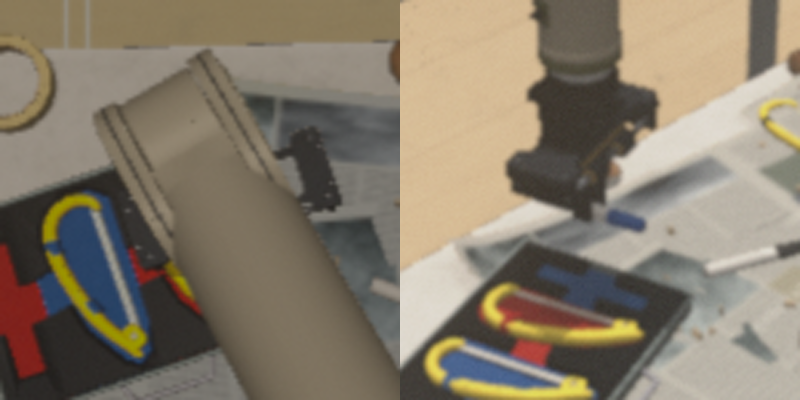

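Call:
{"method": "step_arm", "body": {
  "delta_pos": [
    [0.04,0.03,-0.5],
    [0,0,-1],
    [0,0,-1],
    [0,0,-0.5],
    [0,0,-0.4],
    [0,0,-0.3],
    [0,0,-0.3],
    [0,0,-0.1],
    [0,0,0],
    [0,0,0]
  ],
  "turn": [0,0,0,0,0,0,0,0,0,0]
}}

```text
time: 24.95
ee_pos: [0.5657, 0.1571, 0.0283]
eef_rot: [0.988, 0.152, 0.0, 0.0]
ft_force: [0.3, -0.8, -0.2]
width: 0.0188
grip_force: 29.9
```

Call:
{"method": "step_arm", "body": {
  "delta_pos": [
    [0,0,-0.08],
    [0,0,0]
  ],
  "turn": [0,0]
}}

```text
time: 25.15
ee_pos: [0.5659, 0.1571, 0.0265]
eef_rot: [0.988, 0.152, 0.001, 0.0]
ft_force: [-0.9, -0.7, 3.6]
width: 0.019
grip_force: 29.9
```

Call:
{"method": "step_arm", "body": {
  "delta_pos": [
    [0,0,0],
    [0,0,0],
    [0,0,0],
    [0,0,0.4],
    [0,0,1],
    [0,0,1],
    [0,0,1],
    [0,0,1],
    [0,0,0]
  ],
  "turn": [0,0,0,0,0,0,0,0,0],
  "grip": 0.67
}}

```text
time: 26.05
ee_pos: [0.5672, 0.1579, 0.1402]
eef_rot: [0.988, 0.152, 0.003, -0.0]
ft_force: [0.6, 0.7, -0.6]
width: 0.0286
grip_force: 0.0
```

Call:
{"method": "step_arm", "body": {
  "delta_pos": [
    [-0.38,-0.96,0],
    [-0.38,-0.96,0],
    [-0.38,-0.96,0],
    [-0.38,-0.96,0],
    [-0.38,-0.96,0],
    [-0.38,-0.96,0],
    [-0.38,-0.96,0],
    [-0.38,-0.96,0],
    [-0.38,-0.96,0],
    [-0.38,-0.96,0],
    [-0.38,-0.96,0],
    [-0.38,-0.96,0]
  ],
  "turn": [0.25,0.25,0.25,0.25,0.25,0.25,0.25,0.25,0.25,0.25,0.25,0.25],
  "grip": 0.43
}}

```text
time: 27.25
ee_pos: [0.4506, -0.1318, 0.1359]
eef_rot: [0.945, 0.327, -0.0, 0.0]
ft_force: [0.4, 0.2, -0.0]
width: 0.0497
grip_force: 0.0
```

Call:
{"method": "step_arm", "body": {
  "delta_pos": [
    [-0.37,-0.96,0],
    [-0.37,-0.96,0],
    [-0.37,-0.96,0],
    [-0.37,-0.96,0],
    [-0.37,-0.96,0],
    [-0.37,-0.96,0],
    [-0.37,-0.96,0],
    [-0.37,-0.96,0],
    [0,0,0],
    [0,0,0]
  ],
  "turn": [0.25,0.25,0.25,0.25,0.25,0.25,0.25,0.25,0,0]
}}

```text
time: 28.25
ee_pos: [0.3771, -0.3229, 0.1357]
eef_rot: [0.9, 0.437, 0.0, -0.0]
ft_force: [0.2, 0.4, 0.3]
width: 0.0496
grip_force: 0.0
```

```bash
python3 - <<'E'
from bench import *
from h import *
s=read_state();q=s["eef_rot"];print(s["ee_pos"],2*np.arctan2(q[1],q[0]))
I=[]
for n,r in(("top",(180,130,310,260)),("scene",(190,150,340,300))):
    c=camera(n);np.savez(f"{n}7.npz",**{k:np.array(v) for k,v in c.items()})
    a=c["image"][r[1]:r[3],r[0]:r[2],::-1]
    I.append(cv2.resize(a,(400,400),interpolation=cv2.INTER_CUBIC))
cv2.imwrite("pics/p7.png",cv2.hconcat(I))
E
```

```text
[ 0.3771199  -0.32287228  0.13567464] 0.9035746762629259
```

View pics/p7.png

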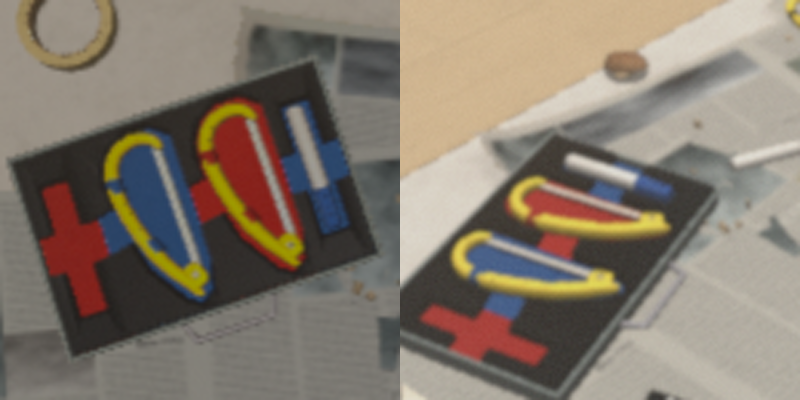

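The blue marker is home in its pocket. Red marker next.

Call:
{"method": "step_arm", "body": {
  "delta_pos": [
    [0.05,-0.02,-1],
    [0,0,-1],
    [0,0,-1],
    [0,0,-1],
    [0,0,-0.6],
    [0,0,-0.4],
    [0,0,-0.22],
    [0,0,0],
    [0,0,0]
  ],
  "turn": [0,0,0,0,0,0,0,0,0]
}}

```text
time: 29.25
ee_pos: [0.3791, -0.3237, 0.006]
eef_rot: [0.899, 0.437, 0.0, 0.0]
ft_force: [-0.4, -0.0, 0.0]
width: 0.0495
grip_force: 0.0
```

Call:
{"method": "step_arm", "body": {
  "delta_pos": [
    [0,0,0],
    [0,0,0],
    [0,0,0],
    [0,0,0],
    [0,0,0],
    [0,0,0]
  ],
  "turn": [0,0,0,0,0,0],
  "grip": 1,
  "newtons": 30
}}

```text
time: 29.85
ee_pos: [0.3786, -0.3236, 0.0054]
eef_rot: [0.899, 0.437, 0.0, 0.0]
ft_force: [-0.6, 0.1, 0.7]
width: 0.0192
grip_force: 29.9
```

Call:
{"method": "step_arm", "body": {
  "delta_pos": [
    [0,0,0.5],
    [0,0,1],
    [0,0,1],
    [0,0,1],
    [0,0,1],
    [0,0,0.5],
    [0,0,0]
  ],
  "turn": [0,0,0,0,0,0,0]
}}

```text
time: 30.55
ee_pos: [0.3794, -0.3242, 0.1323]
eef_rot: [0.899, 0.437, 0.001, 0.002]
ft_force: [0.4, -0.1, -0.2]
width: 0.0187
grip_force: 29.9
```

Call:
{"method": "step_arm", "body": {
  "delta_pos": [
    [0.45,0.98,0],
    [0.45,0.98,0],
    [0.45,0.98,0],
    [0.45,0.98,0],
    [0.45,0.98,0],
    [0.45,0.98,0],
    [0.45,0.98,0],
    [0.45,0.98,0],
    [0.45,0.98,0],
    [0.45,0.98,0],
    [0.45,0.98,0],
    [0.45,0.98,0]
  ],
  "turn": [-0.17,-0.17,-0.17,-0.17,-0.17,-0.17,-0.17,-0.17,-0.17,-0.17,-0.17,-0.17]
}}

```text
time: 31.75
ee_pos: [0.5132, -0.0284, 0.1289]
eef_rot: [0.946, 0.324, -0.001, -0.0]
ft_force: [0.1, 0.4, 0.6]
width: 0.0192
grip_force: 29.9
```

Call:
{"method": "step_arm", "body": {
  "delta_pos": [
    [0,0.98,0],
    [0,0.98,0],
    [0,0.98,0],
    [0,0.98,0],
    [0,0.98,0],
    [0,0.98,0],
    [0,0.98,0],
    [0,0.98,0],
    [0,0.98,0],
    [0,0.98,0],
    [0,0.98,0],
    [0,0.98,0]
  ],
  "turn": [-0.17,-0.17,-0.17,-0.17,-0.17,-0.17,-0.17,-0.17,-0.17,-0.17,-0.17,-0.17]
}}

```text
time: 32.95
ee_pos: [0.5128, 0.2652, 0.1287]
eef_rot: [0.979, 0.206, -0.001, 0.0]
ft_force: [0.7, 0.5, -0.0]
width: 0.0189
grip_force: 29.9
```

Call:
{"method": "step_arm", "body": {
  "delta_pos": [
    [-0.19,0.97,0],
    [-0.19,0.97,0],
    [-0.19,0.97,0],
    [-0.19,0.97,0],
    [-0.19,0.97,0],
    [-0.19,0.97,0],
    [0,0,0],
    [0,0,0],
    [0,0,0]
  ],
  "turn": [-0.17,-0.17,-0.17,-0.17,-0.17,-0.05,0,0,0]
}}

```text
time: 33.85
ee_pos: [0.4854, 0.4087, 0.1294]
eef_rot: [0.988, 0.153, -0.0, 0.001]
ft_force: [0.2, -0.6, -0.3]
width: 0.0189
grip_force: 29.9
```

Call:
{"method": "step_arm", "body": {
  "delta_pos": [
    [0,0.02,-0.5],
    [0,0,-1],
    [0,0,-1],
    [0,0,-0.5],
    [0,0,-0.4],
    [0,0,-0.3],
    [0,0,-0.3],
    [0,0,-0.1],
    [0,0,0],
    [0,0,0]
  ],
  "turn": [0,0,0,0,0,0,0,0,0,0]
}}

```text
time: 34.85
ee_pos: [0.4853, 0.4108, 0.0284]
eef_rot: [0.988, 0.153, 0.0, -0.0]
ft_force: [0.7, 1.3, -0.8]
width: 0.0188
grip_force: 29.9
```

Call:
{"method": "step_arm", "body": {
  "delta_pos": [
    [0,0,-0.08],
    [0,0,0]
  ],
  "turn": [0,0]
}}

```text
time: 35.05
ee_pos: [0.4855, 0.4109, 0.0265]
eef_rot: [0.988, 0.153, 0.001, -0.0]
ft_force: [0.4, -0.1, 3.3]
width: 0.0191
grip_force: 29.9
```

Call:
{"method": "step_arm", "body": {
  "delta_pos": [
    [0,0,0],
    [0,0,0],
    [0,0,0],
    [0,0,0.4],
    [0,0,1],
    [0,0,1],
    [0,0,1],
    [0,0,1],
    [0,0,0]
  ],
  "turn": [0,0,0,0,0,0,0,0,0],
  "grip": 0.67
}}

```text
time: 35.95
ee_pos: [0.4863, 0.4121, 0.1405]
eef_rot: [0.988, 0.153, 0.003, -0.002]
ft_force: [0.1, -0.3, 0.8]
width: 0.0289
grip_force: 0.0
```

Call:
{"method": "step_arm", "body": {
  "delta_pos": [
    [0.2,-1,0.2],
    [0.2,-1,0.2],
    [0.2,-1,0.2],
    [0.2,-1,0.2],
    [0.2,-1,0.2],
    [0.2,-1,0],
    [0,-1,0],
    [0,-1,0],
    [0,-1,0],
    [0,-1,0],
    [0,-1,0],
    [0,-1,0]
  ],
  "turn": [0,0,0,0,0,0,0,0,0,0,0,0]
}}

```text
time: 37.15
ee_pos: [0.5147, 0.1095, 0.1608]
eef_rot: [0.988, 0.153, -0.0, 0.0]
ft_force: [0.4, -0.7, -0.4]
width: 0.0287
grip_force: 0.0
```

Call:
{"method": "step_arm", "body": {
  "delta_pos": [
    [0,-1,0],
    [0,-1,0],
    [0,-1,0],
    [0,-1,0],
    [0,-1,0],
    [0,-1,0],
    [0,-1,0],
    [0,-1,0],
    [0,0,0],
    [0,0,0]
  ],
  "turn": [0,0,0,0,0,0,0,0,0,0]
}}

```text
time: 38.15
ee_pos: [0.5148, -0.0895, 0.1607]
eef_rot: [0.988, 0.153, -0.0, -0.0]
ft_force: [0.3, 0.1, -0.2]
width: 0.0286
grip_force: 0.0
```

```bash
python3 - <<'E'
from bench import *
from h import *
I=[]
for n,r in(("top",(180,110,330,260)),("scene",(170,140,340,310))):
    c=camera(n);np.savez(f"{n}8.npz",**{k:np.array(v) for k,v in c.items()})
    a=c["image"][r[1]:r[3],r[0]:r[2],::-1]
    I.append(cv2.resize(a,(400,400),interpolation=cv2.INTER_CUBIC))
cv2.imwrite("pics/p8.png",cv2.hconcat(I))
E
```

```text
(no output)
```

View pics/p8.png

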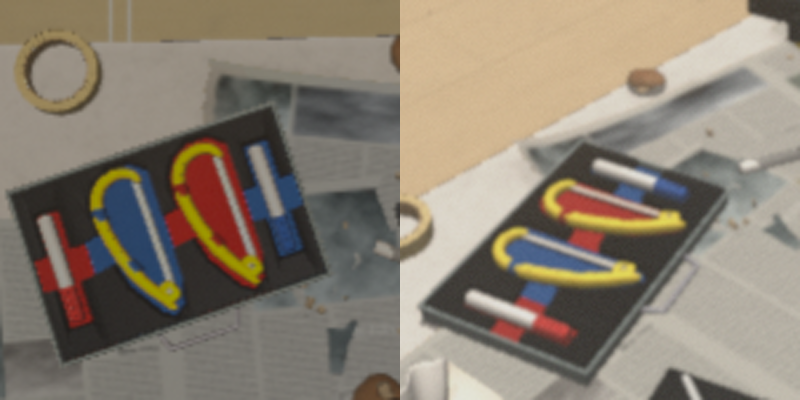

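All four tools lie home in pockets of their own colour, and the black tools were never touched. Handing in.

```bash
python3 -c "
from bench import *
print(close_job())"
```

```text
the job is handed in; nothing more can be done
None
```

The red and blue cutters and markers are home in the foam cut-outs of their own colour, the black cutter and marker were left where they lay, and the job was handed in at about 38 s of the 109 s allowed; no verdict came back.

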